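# Index the blue assembly turntable to the bushing

## Task

Turn the blue turntable, which has a white peg for a handle, until its brass bushing stands in line with the red pointer on the turntable's foot, where the sprung roller drops between the two studs and holds it. Let go and leave it standing there; do not turn the grey turntable beside it.

Things in the scene. Friction and masses are not known exactly. Their poses are not given: they have to be found in the camera images.
- blue_turntable (a joint): Turning angle (rad) of the blue disc, 194 mm across, 15 mm thick: 0 = brass bushing exactly at the red pointer, positive = counter-clockwise seen from above. Starts at -1.65 to -0.75. Light friction (under 1 N at the peg); stays where left. From -0.38 to -0.16 a sprung roller must be pushed over a rim stud (about 4 N at the peg); within +-0.12 it draws the disc to 0.
- blue_peg (a point): Middle of the upright white round peg fixed on the blue disc: 20 mm in diameter, from the disc's top (45 mm above the bench) up to 100 mm above the bench; this point is 75 mm above the bench, 80 mm from the turning axis. A collar 32 mm across, 4 mm high, is at its foot. The round peg can turn within a grip. Seen from above, the bushing is 60 degrees counter-clockwise from the peg.
- blue_axis (a point): Point on the blue disc's upright turning axis, level with its top, 45 mm above the bench. The foot is fixed. The red pointer lies along this frame's -x, 98 to 165 mm from the axis, its top 53 mm above the bench. On the disc, 62 mm from the axis, 120 degrees apart: brass bushing (34 mm across, top 71 mm above the bench), steel hexagon nut and black knob, lower, all fixed on.
- grey_peg (a point): Middle of the white peg of the other turntable, which is alike but has a light grey disc; 75 mm above the bench. It is to be left as it is.

How it is judged:
By the outcome, as a careful person would: the job done as asked, in the order asked, and still so for the second after the job is handed in, with the robot touching nothing.
It also fails if it takes over 35 s, if anything falls off the work surface, if the arm or the gripper's body presses on something with over 40 N, if the wrist force passes 120 N, or if a joint passes its speed limit or range.

## Robot

A 6-joint arm with a two-finger parallel gripper is mounted at the origin on the work surface. World frame = base frame: x ahead of the robot, y to its left, z up, the work surface at z = 0. Lengths are in mm, angles in degrees, forces in N, time in s.
With the tool pointing down it reaches from about 425 to 950 mm from the base axis. Payload 3.5 kg.
Tool frame: the origin (TCP) lies midway between the tips of the shut fingers; the grasp point (between the pads) lies 19 mm behind it (manip.pinch_z is the distance from the TCP to the grasp point, in mm); y points along the fingers, x is the direction in which the jaws open and shut, and the axes are right-handed (so a half turn about y gives the same grasp; the last joint's range is limited). The gripper opens to 85 mm and grips with 20 to 120 N. Pads are 22 mm wide; open, the fingers measure 114 mm over their backs; the gripper's body (76 mm by 85 mm) begins 54 mm behind the grasp point. The pads swing forward as they close: fully open they stand 13 mm farther back than shut.
Start: joints at [-84.798, 16.404, 90.338, -0, 73.258, -8.594], TCP at [160.999, -655.504, 207.025] pointing down, gripper open.
Joint ranges: [-158.93, 158.93], [-51.34, 127.21], [12.03, 142.37], [-87.48, 267.48], [13.55, 161.25], [-162.69, 162.69]. Speed limits (degrees/s): [159.86, 159.86, 180, 180, 180, 180].

## Interface

Orientations are given as a 3x3 rotation matrix whose columns are the frame's x, y, z axes.
In Python, from bench import status, read_camera, job_done, manip gives the robot as it stands. The module is installed in compiled form; this text tells all that it offers.
- The arm moves only by the tool jog_arm, never from a script. Its argument "increments" is a list of rows, each a list of 3 entries, a list of its own where there are three numbers: the shift along the tool's x, y, z in m, then the turn, a rotation vector about the tool's x, y, z in degrees, then the closure, from 0 (fully open) to 1 (shut). In form: [[[dx, dy, dz], [rx, ry, rz], grip], ...]. A call has 1 to 10 rows; each row shifts and turns the commanded pose from where the row before left it, along the tool's axes as they then stand; what a row does not reach is not made up. A row lasts 1/8 s, in which the tool goes at most 62.5 mm and 10.7 degrees, less where a joint would pass 70% of its speed; a pose out of reach is approached as far as the arm can. A call with a gripper value outside its range is refused whole. The fingers move at their own pace and stop on an object; "force" is the grip in N (left out, the last holds). Time passes only in rows, so rows that do not move let the fingers close. It gives the time, the measured TCP pose, the force and the opening at its end, in the units of the state.
- status.read_state(): the state, without advancing time (a new reading comes with each control period).
- read_camera(name): name is "scene" or "top" or "wrist"; returns a dict with "pixels" (384x512x3 uint8, red, green, blue), "range_z" (384x512 float32, mm along the optical axis (not along the pixel's ray), 0 where there is no reading), "fov_y" (degrees; the focal length in pixels is half the picture's height over the tangent of half this angle, whatever the lens; pixels are square), "cx", "cy" (the principal point, pixels), "R" (3x3) and "t" (3): a world point X has camera coordinates R X + t. Camera axes: x right, y down, z forward; pixel columns grow to the right and rows downward; lengths in mm; the calibration is good to about 2 mm. A picture is of the moment at which its call begins.
- job_done(): hands the job in, once; it reports no verdict.
The state is a dict: "t": time; "qpos": joint angles; "joint_velocities": joint speeds; "joint_torque": joint torques, N m; "tcp_pos": TCP position; "tool_rot": TCP orientation; "contact_force": force on the tool from outside, world axes, zero at the start; "wrist_torque": the same for the moment, N m; "gripper_width": finger opening in mm.
Only numpy, scipy, OpenCV 4.12 (cv2) and the standard library are available. Lean on these libraries where they do the work, as an engineer would, in place of code of your own. Each camera call takes 0.05 s, during which the arm holds its last target.

## Working session

There is one attempt and no reset: what is moved stays moved. The work goes in short steps, Python scripts to look and compute and a tool call to move; the robot and the scene stay as the last step left them, time stands still between calls to the robot, and variables do not carry over. Pictures are saved under pics/ and viewed, and the job is handed in when it is done.

Besides the shell and the picture viewer there is one more tool, called after "Request:" in YAML: its name, and indented under it one key for each argument. jog_arm: Moves the arm, as the interface text tells. Its arguments: {"type":"object","properties":{"increments":{"type":"array","items":{"type":"array"}},"force":{"type":"number"}},"required":["increments"]}

```bash
mkdir -p pics; cat > h.py <<'E'
import numpy as np,cv2
from bench import status, read_camera, job_done, manip
def snap(n,f):
    c=read_camera(n); cv2.imwrite('pics/'+f,cv2.cvtColor(c['pixels'],cv2.COLOR_RGB2BGR)); np.save('pics/'+f+'.npy',c,allow_pickle=True); return c
def foc(c): return c['pixels'].shape[0]/2/np.tan(np.radians(c['fov_y']/2))
def ray(c,u,v,z):
    R=np.array(c['R']);t=np.array(c['t']).ravel();d=R.T@np.array([(u-c['cx'])/foc(c),(v-c['cy'])/foc(c),1]);o=-R.T@t
    return o+d*(z-o[2])/d[2]
def proj(c,X):
    p=np.array(c['R'])@X+np.array(c['t']).ravel(); return p[:2]/p[2]*foc(c)+[c['cx'],c['cy']]
E
python3 - <<'E'
from h import *
for n in ['top','scene']:
    c=snap(n,n+'1.png'); print(n,c['fov_y'],c['cx'],c['cy'],c['R'],c['t'])
s=status.read_state();print(s['t'],s['tcp_pos'],s['tool_rot'],s['gripper_width'],manip.pinch_z)
E
```

```text
top 43.6614967474161 256.51813799984626 191.4674631803774 [[ 0.01391684 -0.99987261  0.00781573]
 [-0.99705243 -0.01446655 -0.07534696]
 [ 0.07545043 -0.0067441  -0.99712675]] [  25.42403979  537.27539281 1034.87704666]
scene 54.64199395386484 254.36934054411307 187.79468797100728 [[ 0.40085256  0.91613509 -0.00370368]
 [ 0.60108186 -0.26604844 -0.75360389]
 [-0.69138833  0.29985784 -0.65731838]] [-231.97852602 -245.31496257 1232.94647957]
0.1 [ 160.91916082 -654.8701647   205.76408779] [[ 2.38459938e-01 -2.48239645e-04  9.71152303e-01]
 [-9.71149932e-01  2.16348455e-03  2.38459909e-01]
 [-2.16026821e-03 -9.99997629e-01  2.74826478e-04]] 85.46470883113037 18.700000000000003
```

View pics/top1.png

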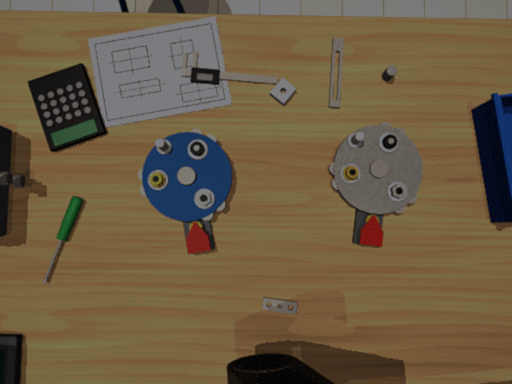

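View pics/scene1.png

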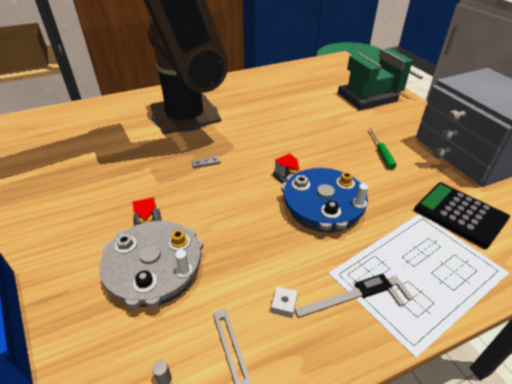

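```bash
cat > m.py <<'E'
from h import *
def blob(m,lo=20):
    n,l,s,ce=cv2.connectedComponentsWithStats(m.astype(np.uint8)); return [(s[i,4],ce[i].round(1),s[i,:4]) for i in range(1,n) if s[i,4]>lo]
def meas(c,axis=None):
    hsv=cv2.cvtColor(c['pixels'],cv2.COLOR_RGB2HSV); h,s,v=cv2.split(hsv)
    U,V=np.meshgrid(np.arange(512),np.arange(384))
    win=(abs(U-187)<65)&(abs(V-180)<80)
    out={}
    b=win&(h>100)&(h<125)&(s>120)&(v>50)
    out['blue']=b; 
    out['brass']=win&(h>15)&(h<32)&(s>150)&(v>60)
    out['red']=win&((h<6)|(h>174))&(s>150)&(v>80)
    out['white']=win&(s<60)&(v>120)
    return out
E
python3 - <<'E'
from m import *
c=np.load('pics/top1.png.npy',allow_pickle=True).item()
o=meas(c)
for k in o:
    for B in blob(o[k],15): print(k,B)
pts=np.argwhere(o['blue'])[:,::-1].astype(np.int32)
hl=cv2.convexHull(pts); e=cv2.fitEllipse(hl);print(e, ray(c,*e[0],45))
im=c['pixels'][100:270,110:270]
cv2.imwrite('pics/crop1.png',cv2.cvtColor(cv2.resize(im,None,fx=3.5,fy=3.5,interpolation=cv2.INTER_CUBIC),cv2.COLOR_RGB2BGR))
E
```

```text
blue (np.int32(4538), array([187.9, 177.6]), array([143, 133,  89,  89], dtype=int32))
brass (np.int32(102), array([157.9, 179.6]), array([151, 173,  14,  14], dtype=int32))
brass (np.int32(21), array([198.9, 223.7]), array([196, 221,   6,   7], dtype=int32))
red (np.int32(499), array([197., 240.]), array([186, 223,  24,  31], dtype=int32))
white (np.int32(620), array([149. , 105.8]), array([123, 101,  77,  16], dtype=int32))
white (np.int32(513), array([176.1, 111.1]), array([123, 101, 109,  23], dtype=int32))
white (np.int32(23), array([196.3, 130.2]), array([192, 129,   9,   4], dtype=int32))
white (np.int32(24), array([211.8, 136.3]), array([208, 134,   8,   6], dtype=int32))
white (np.int32(46), array([158.8, 142. ]), array([155, 139,   8,   7], dtype=int32))
white (np.int32(19), array([202.7, 143.2]), array([198, 140,   9,   9], dtype=int32))
white (np.int32(36), array([191.9, 153.5]), array([188, 144,  13,  15], dtype=int32))
white (np.int32(207), array([185.9, 175.2]), array([178, 167,  17,  17], dtype=int32))
white (np.int32(27), array([139.4, 173.7]), array([138, 169,   4,  11], dtype=int32))
white (np.int32(29), array([141.7, 190.8]), array([140, 186,   5,  10], dtype=int32))
white (np.int32(149), array([202.5, 196.8]), array([195, 189,  19,  19], dtype=int32))
white (np.int32(22), array([221.6, 206.5]), array([218, 203,   7,   7], dtype=int32))
white (np.int32(21), array([207.7, 217.4]), array([204, 215,   8,   5], dtype=int32))
((186.74501037597656, 176.2859649658203), (87.97222137451172, 88.69621276855469), 63.66072082519531) [565.56344501 183.82333169  45.        ]
```

View pics/crop1.png

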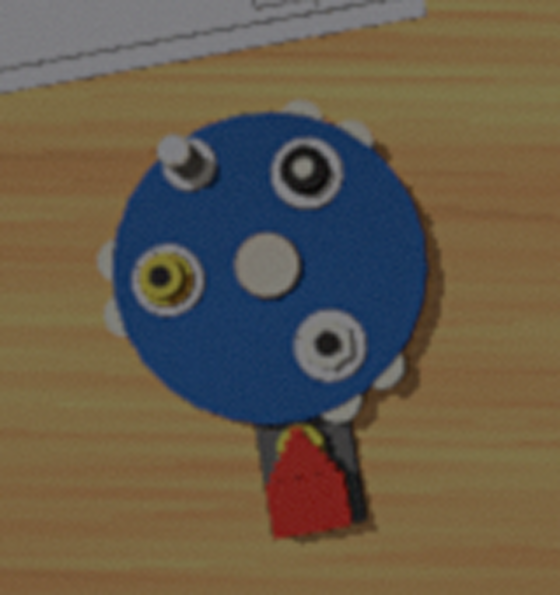

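```bash
python3 - <<'E'
from m import *
c=np.load('pics/top1.png.npy',allow_pickle=True).item()
ax=ray(c,186.75,176.3,45)
hub=ray(c,185.9,175.2,49);print('hub',hub)
def pol(n,u,v,z):
    p=ray(c,u,v,z);d=p-ax;print(n,p.round(1),np.hypot(*d[:2]).round(1),np.degrees(np.arctan2(d[1],d[0])).round(1))
pol('bush',157.2,179.3,71);pol('pegtop',159.3,142.5,100);pol('pegfoot',163.7,147,49)
pol('tip',195.1,221.4,53);pol('base',199.1,252.3,53);pol('redcent',197,240,53);pol('nut',203.3,198,57)
E
```

```text
hub [567.45489722 185.13162706  49.        ]
bush [555.6 241.9  71. ] 58.9 99.7
pegtop [628.4 234.  100. ] 80.4 38.6
pegfoot [627.8 234.4  49. ] 80.2 39.1
tip [468.8 162.6  53. ] 99.0 -167.6
base [403.9 152.7  53. ] 164.6 -169.1
redcent [429.7 157.7  53. ] 138.4 -169.1
nut [518.5 145.9  57. ] 60.4 -141.1
```

Request:
jog_arm:
  increments:
    - [[-0.034,0,0.049],[0,0,0],0.4]
    - [[-0.034,0,0.049],[0,0,0],0.4]
    - [[-0.034,0,0.049],[0,0,0],0.4]
    - [[-0.034,0,0.049],[0,0,0],0.4]
    - [[-0.034,0,0.049],[0,0,0],0.4]
    - [[-0.034,0,0.049],[0,0,0],0.4]
    - [[-0.034,0,0.049],[0,0,0],0.4]
    - [[-0.034,0,0.049],[0,0,0],0.4]
    - [[-0.034,0,0.049],[0,0,0],0.4]
    - [[-0.034,0,0.049],[0,0,0],0.4]
  force: 30

```text
t: 1.35
tcp_pos: [556.6, -206.6, 206.6]
tool_rot: [[0.239, -0.001, 0.971], [-0.971, 0.0, 0.239], [-0.0, -1.0, -0.0]]
contact_force: [-0.2, -0.9, 0.5]
gripper_width: 51.4
```

Request:
jog_arm:
  increments:
    - [[-0.041,0,0.0175],[0,0,0],0.4]
    - [[-0.041,0,0.0175],[0,0,0],0.4]
    - [[-0.041,0,0.0175],[0,0,0],0.4]
    - [[-0.041,0,0.0175],[0,0,0],0.4]
    - [[-0.041,0,0.0175],[0,0,0],0.4]
    - [[-0.041,0,0.0175],[0,0,0],0.4]
    - [[-0.041,0,0.0175],[0,0,0],0.4]
    - [[-0.041,0,0.0175],[0,0,0],0.4]
    - [[-0.041,0,0.0175],[0,0,0],0.4]
    - [[-0.041,0,0.0175],[0,0,0],0.4]

```text
t: 2.6
tcp_pos: [627.7, 232.8, 206.3]
tool_rot: [[0.239, -0.001, 0.971], [-0.971, -0.0, 0.239], [0.0, -1.0, -0.001]]
contact_force: [1.0, -0.4, -0.8]
gripper_width: 51.1
```

Request:
jog_arm:
  increments:
    - [[0,0,0],[0,-8.5,0],0.4]
    - [[0,0,0],[0,-8.5,0],0.4]
    - [[0,0,0],[0,-8.5,0],0.4]
    - [[0,0,0],[0,0,0],0.4]

```text
t: 3.1
tcp_pos: [627.6, 231.4, 206.3]
tool_rot: [[0.632, -0.001, 0.775], [-0.775, -0.0, 0.632], [-0.001, -1.0, -0.001]]
contact_force: [0.0, -0.0, -0.8]
gripper_width: 50.8
```

```bash
python3 - <<'E'
from m import *
s=status.read_state();print(s['t'],s['tcp_pos'],s['tool_rot'],s['qpos'],s['gripper_width'])
c=snap('scene','scene2.png'); c=snap('wrist','wrist2.png')
print(proj(c,np.array([628,234.2,100])),proj(c,np.array([628,234.2,49])))
E
```

```text
3.1 [627.57003824 231.44072997 206.27212826] [[ 6.32094201e-01 -1.26089119e-03  7.74890529e-01]
 [-7.74891315e-01 -2.42275619e-04  6.32094448e-01]
 [-6.09265237e-04 -9.99999176e-01 -1.13019464e-03]] [1.15669791e+01 1.57223391e+01 9.12534402e+01 9.26398895e-04
 7.30977806e+01 6.23618823e+01] 50.80404752938832
[259.75212899 187.45508474] [259.94313646 174.9408351 ]
```

View pics/wrist2.png

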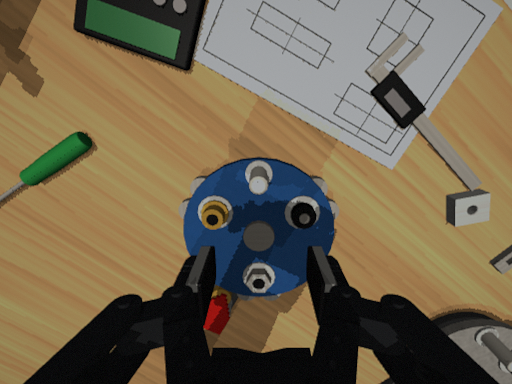

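View pics/scene2.png

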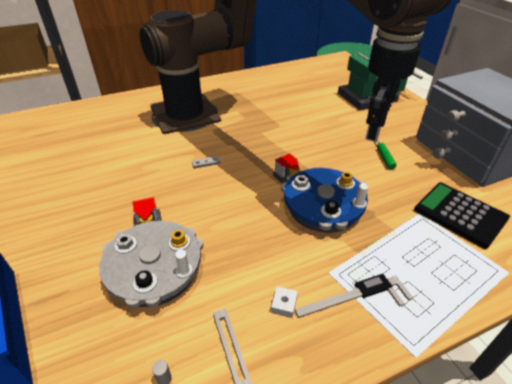

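Request:
jog_arm:
  increments:
    - [[-0.002,0,0.002],[0,0,0],0.4]
    - [[0,0.04,0],[0,0,0],0.4]
    - [[0,0.04,0],[0,0,0],0.4]
    - [[0,0.03,0],[0,0,0],0.4]
    - [[0,0.026,0],[0,0,0],0.4]
    - [[0,0,0],[0,0,0],0.4]

```text
t: 3.95
tcp_pos: [626.1, 233.9, 68.0]
tool_rot: [[0.633, -0.006, 0.774], [-0.774, -0.001, 0.633], [-0.003, -1.0, -0.005]]
contact_force: [-0.4, -0.3, -0.5]
gripper_width: 51.0
```

Request:
jog_arm:
  increments:
    - [[0,0,0],[0,0,0],0.8]
    - [[0,0,0],[0,0,0],0.8]
    - [[0,0,0],[0,0,0],0.9]
    - [[0,0,0],[0,0,0],0.9]
    - [[0,0,0],[0,0,0],0.9]
  force: 30

```text
t: 4.58
tcp_pos: [630.9, 234.7, 75.8]
tool_rot: [[0.633, 0.007, 0.774], [-0.774, 0.001, 0.633], [0.004, -1.0, 0.006]]
contact_force: [-1.0, 0.2, 8.5]
gripper_width: 8.4
```

```bash
python3 - <<'E'
from m import *
s=status.read_state();print(s['t'],s['tcp_pos'],s['gripper_width'],s['contact_force'])
c=snap('scene','scene3.png'); c=snap('wrist','wrist3.png')
E
```

```text
4.575 [630.92363264 234.69873394  75.83794044] 8.392722984128158 [-1.00493825  0.17251964  8.4943409 ]
```

View pics/wrist3.png

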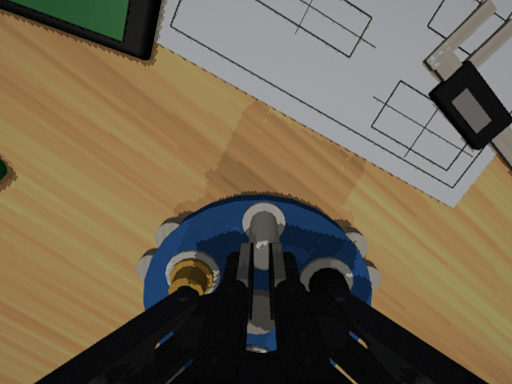

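```bash
python3 - <<'E'
from m import *
c=np.load('pics/wrist3.png.npy',allow_pickle=True).item()
s=status.read_state();print(s['t'],s['contact_force'],s['gripper_width'])
for X in ([628,234.2,100],[628,234.2,49],s['tcp_pos'],[566,184,49]): print(X,proj(c,np.array(X)))
im=c['pixels'][170:370,130:390]
cv2.imwrite('pics/crop3.png',cv2.cvtColor(cv2.resize(cv2.convertScaleAbs(im,alpha=1.8),None,fx=3,fy=3,interpolation=cv2.INTER_CUBIC),cv2.COLOR_RGB2BGR))
# range at few pixels
for u,v in [(263,215),(263,235),(263,260),(263,275),(240,280),(285,280),(262,310)]: print(u,v,c['range_z'][v,u])
R=np.array(c['R']);print(-R.T@np.array(c['t']).ravel())
E
```

```text
4.675 [-1.50717516 -0.55654091  8.11118196] 8.501928631774426
[628, 234.2, 100] [259.79201541 260.38043367]
[628, 234.2, 49] [259.81135775 224.4190825 ]
[630.91294204 234.69630016  75.83978201] [262.02863634 237.47576929]
[566, 184, 49] [259.50480031 311.92702652]
263 215 200.26538
263 235 170.62259
263 260 162.58766
263 275 229.7492
240 280 122.87058
285 280 121.75446
262 310 229.18674
[694.51631944 288.35727535 242.96831616]
```

View pics/crop3.png

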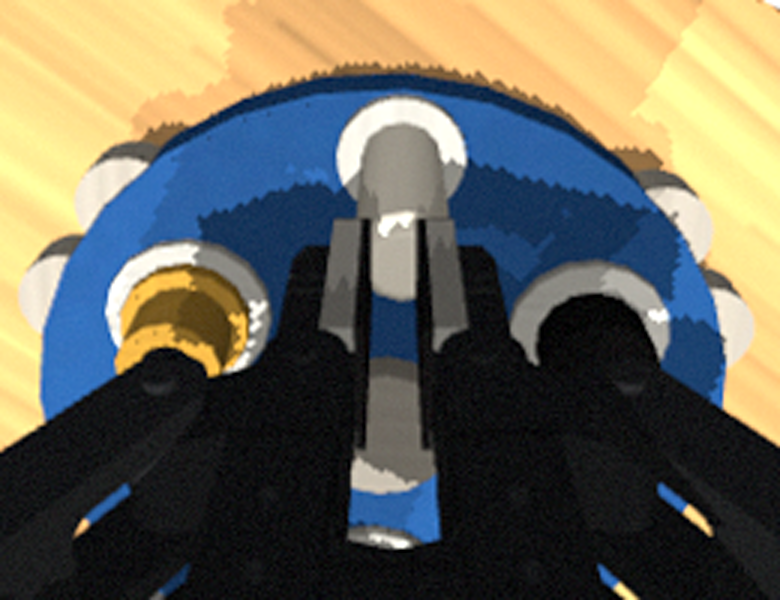

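View pics/scene3.png

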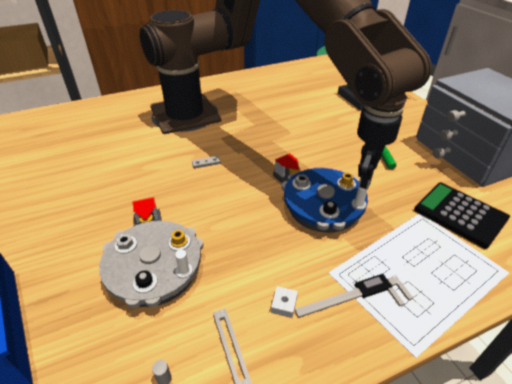

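```bash
python3 - <<'E'
from m import *
c=np.load('pics/wrist3.png.npy',allow_pickle=True).item()
R=np.array(c['R']);t=np.array(c['t']).ravel();f=foc(c)
def w(c,cu,cv):
    u,v=130+cu/3,170+cv/3; z=c['range_z'][int(round(v)),int(round(u))]
    return R.T@(np.array([(u-c['cx'])/f*z,(v-c['cy'])/f*z,z])-t)
ax=np.array([566,184]);
for n,cu,cv in [('padL',345,235),('padL',345,265),('padL',345,300),('padR',448,235),('padR',448,300),('pegface',395,180),('peg',395,215),('pegtop',395,250),('pegtop',395,285),('pegfoot',400,140),('blackL',305,270),('blackL',363,300),('blackL',363,400)]:
    p=w(c,cu,cv);d=p[:2]-ax; er=np.array([.775,.632]);et=np.array([-.632,.775])
    print(n,p.round(1),'rad',(d@er).round(1),'tan',(d@et).round(1))
s=status.read_state();d=s['tcp_pos'][:2]-ax;print(d@er,d@et)
E
```

```text
padL [633.6 248.8 110.5] rad 93.3 tan 7.5
padL [633.  247.8 118.9] rad 92.3 tan 7.1
padL [633.8 247.7 130.1] rad 92.8 tan 6.5
padR [644.3 234.1 108.9] rad 92.4 tan -10.7
padR [643.4 235.1 129.3] rad 92.3 tan -9.4
pegface [637.3 240.3  82.5] rad 90.8 tan -1.4
peg [636.9 240.1  97.3] rad 90.4 tan -1.4
pegtop [631.9 236.   99.3] rad 84.0 tan -1.4
pegtop [626.6 231.7 100.6] rad 77.1 tan -1.4
pegfoot [638.2 239.4  61. ] rad 91.0 tan -2.7
blackL [626.1 251.3 115.2] rad 89.1 tan 14.2
blackL [635.6 245.6 130.3] rad 92.9 tan 3.7
blackL [625.7 237.4 137.2] rad 80.0 tan 3.7
82.34759178634023 -1.7353467450374924
```

```bash
python3 - <<'E'
from m import *
c=np.load('pics/scene3.png.npy',allow_pickle=True).item()
im=c['pixels'][80:230,300:440]
cv2.imwrite('pics/crop4.png',cv2.cvtColor(cv2.resize(cv2.convertScaleAbs(im,alpha=1.6),None,fx=4,fy=4,interpolation=cv2.INTER_CUBIC),cv2.COLOR_RGB2BGR))
s=status.read_state();p=s['tcp_pos'];
for z in (75.8,100,118): print(z,(proj(c,np.array([p[0],p[1],z]))-[300,80])*4)
c=np.load('pics/wrist2.png.npy',allow_pickle=True).item()
R=np.array(c['R']);t=np.array(c['t']).ravel();f=foc(c)
for u,v in [(205,252),(205,260),(205,270),(205,280),(316,252),(316,262),(200,262),(322,262)]:
    z=c['range_z'][v,u];print(u,v,(R.T@(np.array([(u-c['cx'])/f*z,(v-c['cy'])/f*z,z])-t)).round(1))
E
```

```text
75.8 [246.13302974 457.28401079]
100 [254.47537525 423.97061179]
118 [260.89842361 398.32152154]
205 252 [617.5 261.1 244.4]
205 260 [618.3 260.  251.9]
205 270 [619.5 258.8 260.9]
205 280 [616.4 256.1 262.7]
316 252 [653.3 216.4 243.5]
316 262 [652.5 218.3 254.1]
200 262 [617.6 261.8 254.7]
322 262 [654.2 215.8 253.6]
```

View pics/crop4.png

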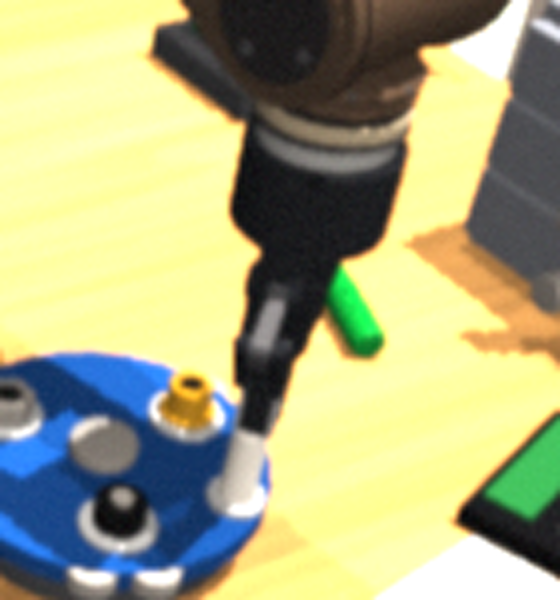

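The images show the pads shut on top of the peg: the tips are at about z = 104 mm, but the TCP reads 76 mm. The reading is about 27 mm low, so I'll open and go further down, trusting the images.

Request:
jog_arm:
  increments:
    - [[0,-0.02,0],[0,0,0],0.4]
    - [[0,0,0],[0,0,0],0.4]
    - [[0,0,0],[0,0,0],0.4]
    - [[0,0,0],[0,0,0],0.4]
    - [[0,0.02,0],[0,0,0],0.4]
    - [[0,0.012,0],[0,0,0],0.4]
    - [[0,0.01,0],[0,0,0],0.4]
    - [[0,0,0],[0,0,0],0.4]

```text
t: 5.68
tcp_pos: [627.1, 234.0, 47.1]
tool_rot: [[0.633, -0.003, 0.774], [-0.774, -0.001, 0.633], [-0.001, -1.0, -0.003]]
contact_force: [-0.7, -0.4, 0.1]
gripper_width: 51.3
```

```bash
python3 - <<'E'
from m import *
s=status.read_state();print(s['t'],s['tcp_pos'],s['gripper_width'],s['contact_force'])
c=snap('wrist','wrist4.png')
E
```

```text
5.675 [627.14474529 234.01637976  47.08682131] 51.34373821094654 [-0.71058146 -0.43467595  0.05953438]
```

View pics/wrist4.png

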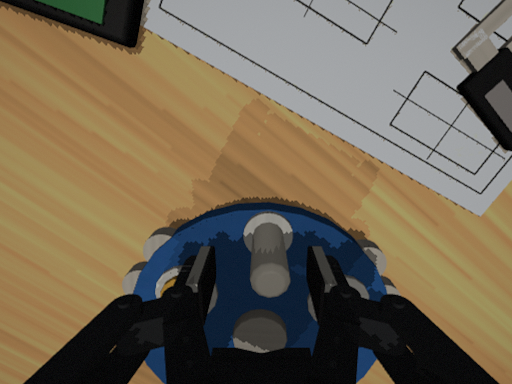

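Request:
jog_arm:
  increments:
    - [[0,0,0],[0,0,0],0.7]
    - [[0,0,0],[0,0,0],0.9]
    - [[0,0,0],[0,0,0],0.9]
    - [[0,0,0],[0,0,0],0.9]
  force: 30

```text
t: 6.22
tcp_pos: [629.2, 234.3, 50.2]
tool_rot: [[0.634, 0.002, 0.774], [-0.774, 0.0, 0.634], [0.001, -1.0, 0.002]]
contact_force: [0.9, -0.5, 3.2]
gripper_width: 19.0
```

```bash
python3 - <<'E'
from m import *
c=snap('wrist','wrist5.png')
s=status.read_state();print(s['t'],s['tcp_pos'],s['gripper_width'],s['contact_force'])
E
```

```text
6.275 [629.21717002 234.32254296  50.20025773] 18.81327381355685 [ 0.67691256 -0.50855632  3.19733725]
```

View pics/wrist5.png

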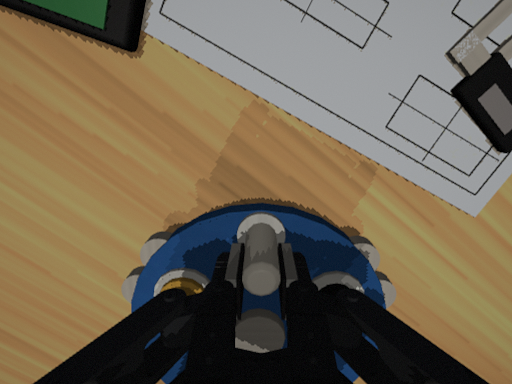

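Request:
jog_arm:
  increments:
    - [[-0.00697,0,-0.0003],[0,-5,0],0.9]
    - [[-0.00697,0,-0.0003],[0,-5,0],0.9]
    - [[-0.00697,0,-0.0003],[0,-5,0],0.9]
    - [[-0.00697,0,-0.0003],[0,-5,0],0.9]
    - [[-0.00697,0,-0.0003],[0,-5,0],0.9]
    - [[-0.00697,0,-0.0003],[0,-5,0],0.9]
    - [[-0.00697,0,-0.0003],[0,-5,0],0.9]
    - [[-0.00697,0,-0.0003],[0,-5,0],0.9]
    - [[-0.00697,0,-0.0003],[0,-5,0],0.9]
    - [[-0.00697,0,-0.0003],[0,-5,0],0.9]

```text
t: 7.52
tcp_pos: [568.8, 265.1, 50.2]
tool_rot: [[1.0, 0.005, 0.009], [-0.009, 0.003, 1.0], [0.005, -1.0, 0.003]]
contact_force: [3.1, 3.2, 1.6]
gripper_width: 18.8
```

```bash
python3 - <<'E'
from m import *
s=status.read_state();d=s['tcp_pos'][:2]-[566,184];print(s['t'],s['tcp_pos'],s['gripper_width'],s['contact_force'],np.hypot(*d),np.degrees(np.arctan2(d[1],d[0])))
c=snap('wrist','wrist6.png');c=snap('top','top6.png')
E
```

```text
7.525 [568.82108476 265.05705499  50.20357525] 18.80202083148109 [3.08684014 3.16396324 1.55784986] 81.10613221254793 88.00669991488391
```

View pics/wrist6.png

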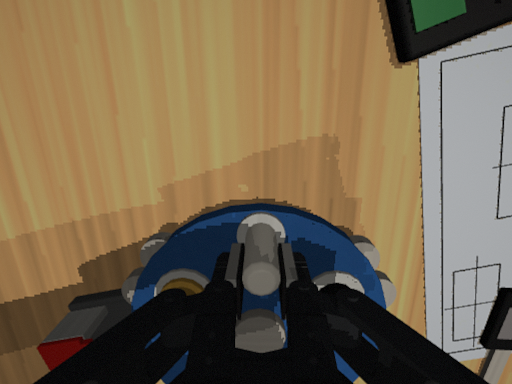

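View pics/top6.png

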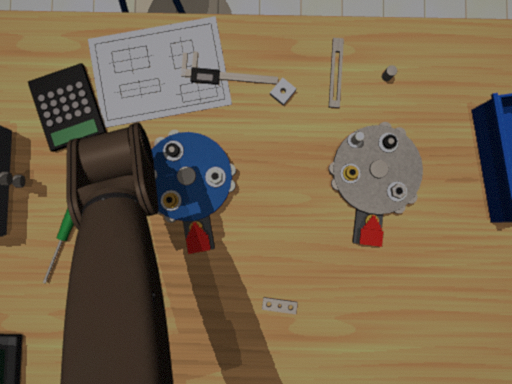

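Request:
jog_arm:
  increments:
    - [[-0.00697,0,-0.0003],[0,-5,0],0.9]
    - [[-0.00697,0,-0.0003],[0,-5,0],0.9]
    - [[-0.00697,0,-0.0003],[0,-5,0],0.9]
    - [[-0.00697,0,-0.0003],[0,-5,0],0.9]
    - [[-0.00697,0,-0.0003],[0,-5,0],0.9]
    - [[-0.00697,0,-0.0003],[0,-5,0],0.9]
    - [[-0.00697,0,-0.0003],[0,-5,0],0.9]
    - [[-0.00697,0,-0.0003],[0,-5,0],0.9]
    - [[-0.0042,0,-0.0001],[0,-3,0],0.9]
    - [[0,0,0],[0,0,0],0.9]

```text
t: 8.88
tcp_pos: [514.1, 245.3, 50.2]
tool_rot: [[0.741, 0.005, -0.671], [0.671, 0.005, 0.741], [0.007, -1.0, 0.001]]
contact_force: [3.1, 7.9, 1.3]
gripper_width: 18.8
```

```bash
python3 - <<'E'
from m import *
s=status.read_state();d=s['tcp_pos'][:2]-[566,184];print(s['t'],s['tcp_pos'],s['gripper_width'],s['contact_force'],np.hypot(*d),np.degrees(np.arctan2(d[1],d[0])))
c=snap('wrist','wrist7.png');c=snap('top','top7.png')
im=c['pixels'][100:270,110:270]
cv2.imwrite('pics/crop7.png',cv2.cvtColor(cv2.resize(im,None,fx=3.5,fy=3.5,interpolation=cv2.INTER_CUBIC),cv2.COLOR_RGB2BGR))
E
```

```text
8.875 [514.05978148 245.26500025  50.23836983] 18.81978248989497 [3.12169521 7.92868034 1.28715695] 80.31927885900512 130.29114282970707
```

View pics/wrist7.png

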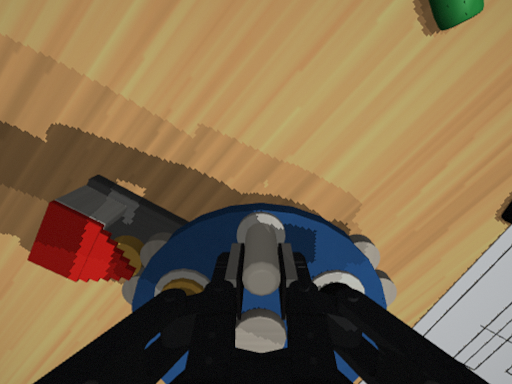

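View pics/crop7.png

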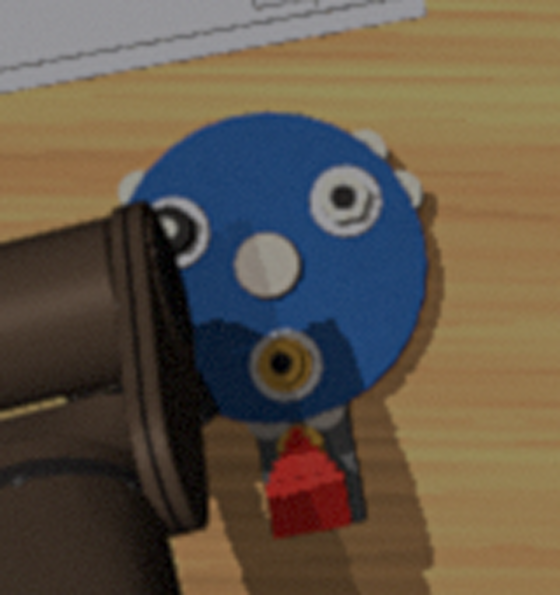

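```bash
python3 - <<'E'
from m import *
c=np.load('pics/top7.png.npy',allow_pickle=True).item()
o=meas(c)
for B in blob(o['brass'],8): print(B)
ax=np.array([566,184,0])
for u,v in [(190.6,203.7),(191,203.5)]:
  d=ray(c,u,v,71)-ax;print(np.hypot(*d[:2]),np.degrees(np.arctan2(d[1],d[0])))
d=ray(c,110+345/3.5,100+198/3.5,57)-ax;print('nut',np.degrees(np.arctan2(d[1],d[0])))
E
```

```text
(np.int32(124), array([191.4, 203.9]), array([184, 197,  15,  15], dtype=int32))
(np.int32(15), array([199.3, 224.1]), array([197, 222,   5,   5], dtype=int32))
62.04290108809111 -167.63453788512214
61.80596096936985 -166.80265441333853
nut -48.911558321223275
```

Request:
jog_arm:
  increments:
    - [[0,0,0],[0,0,0],0.6]
    - [[0,0,0],[0,0,0],0.5]
    - [[0,0,0],[0,0,0],0.4]
    - [[0,0,0],[0,0,0],0.4]
    - [[0,0,0],[0,0,0],0.4]

```text
t: 9.6
tcp_pos: [512.4, 242.7, 48.9]
tool_rot: [[0.74, -0.0, -0.673], [0.673, -0.0, 0.74], [-0.0, -1.0, 0.0]]
contact_force: [-0.3, 0.4, 0.3]
gripper_width: 50.9
```

```bash
python3 - <<'E'
from m import *
s=status.read_state();print(s['t'],s['tcp_pos'],s['gripper_width'],s['contact_force'])
c=snap('wrist','wrist8.png');c=snap('top','top8.png')
print(blob(meas(c)['brass'],8))
E
```

```text
9.6 [512.43737314 242.66095617  48.94320989] 50.926110554685145 [-0.3466203   0.43171022  0.34716823]
[(np.int32(127), array([191.2, 203.9]), array([184, 197,  15,  14], dtype=int32)), (np.int32(15), array([199.3, 224.1]), array([197, 222,   5,   5], dtype=int32))]
```

View pics/wrist8.png

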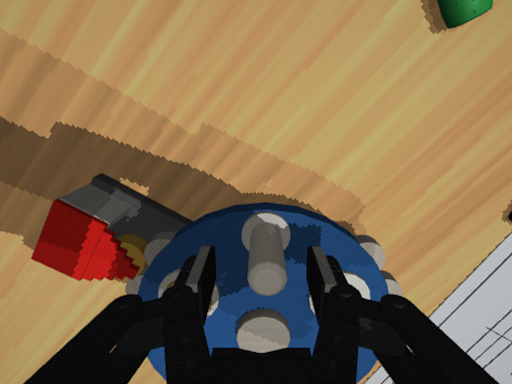

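Free of the peg, and the disc stayed put. I'll lift straight up and then move clear for a full check.

Request:
jog_arm:
  increments:
    - [[0,-0.03,0],[0,0,0],0.4]
    - [[0,-0.04,0],[0,0,0],0.4]
    - [[0,-0.04,0],[0,0,0],0.4]
    - [[0,-0.04,0],[0,0,0],0.4]
    - [[0,-0.04,0],[0,0,0],0.4]
    - [[0.03,0,0.03],[0,0,0],0.4]
    - [[0.03,0,0.03],[0,0,0],0.4]
    - [[0.03,0,0.03],[0,0,0],0.4]
    - [[0.03,0,0.03],[0,0,0],0.4]
    - [[0,0,0],[0,0,0],0.4]

```text
t: 10.95
tcp_pos: [519.9, 414.5, 238.4]
tool_rot: [[0.738, -0.001, -0.675], [0.675, -0.0, 0.738], [-0.001, -1.0, 0.0]]
contact_force: [0.5, -0.2, -0.2]
gripper_width: 51.1
```

```bash
python3 - <<'E'
from m import *
c=snap('top','top9.png');snap('scene','scene9.png')
print(blob(meas(c)['brass'],8))
im=c['pixels'][100:270,110:270]
cv2.imwrite('pics/crop9.png',cv2.cvtColor(cv2.resize(cv2.convertScaleAbs(im,alpha=1.5),None,fx=3.5,fy=3.5,interpolation=cv2.INTER_CUBIC),cv2.COLOR_RGB2BGR))
s=status.read_state();print(s['t'],s['tcp_pos'])
E
```

```text
[(np.int32(100), array([191.8, 204.1]), array([185, 198,  14,  13], dtype=int32)), (np.int32(18), array([198.9, 224.1]), array([194, 221,   9,   7], dtype=int32))]
11.05 [520.24770004 412.20457316 238.56868978]
```

View pics/crop9.png

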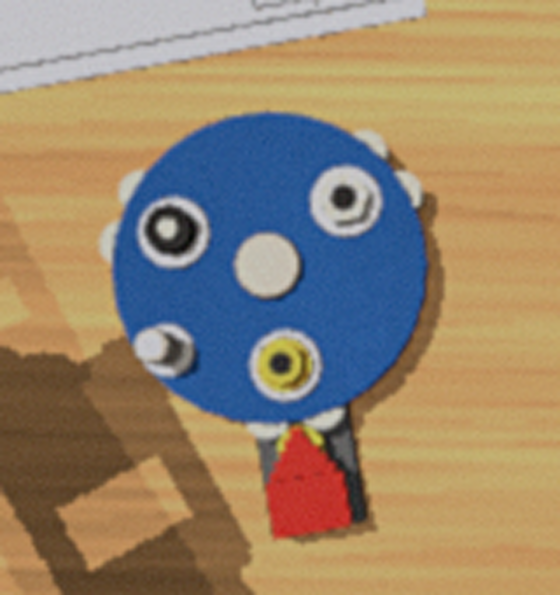

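View pics/scene9.png

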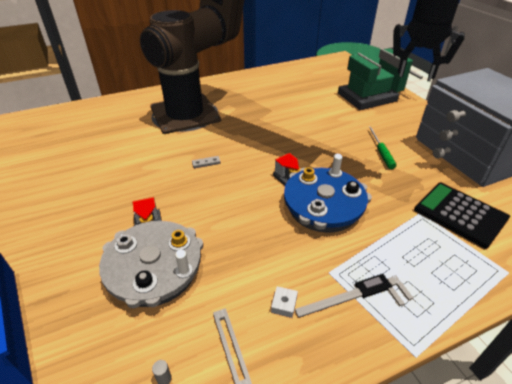

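```bash
python3 -c "
from h import *
print(job_done())"
```

```text
the job is handed in; nothing more can be done
None
```

I turned the blue turntable about 92° counter-clockwise by its peg until the brass bushing stood at the red pointer. I then let go, lifted clear and handed it in at about 11 s.

**Final check:** with the arm clear, the top view shows the pointer tip midway between the two studs. The bushing measured about -168° and the pointer about -169°, which agrees within the roughly 1–2° I can measure. The disc did not move noticeably when I released it, and the contact force was near zero. In the scene view the grey turntable looks unchanged, and nothing fell off the work surface.

**What went wrong:** the first grasp missed, and the fingers shut on top of the peg with about 8 N. The fingertips in the images were about 27 mm higher than the reported tool position. I trusted the images, lowered further and gripped the peg properly (18.8 mm opening on a 20 mm peg).

**Unconfirmed reading:** just before release there was about 7 N of resistance at the peg. I took it as the roller pulling back a slight overshoot, but did not confirm that.

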